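# Pry up the transformer and prop it on nested riser cups

## Robot

A 7-joint arm with a two-finger parallel gripper is mounted at the origin on a cart in front of the work surface, level with it; the furniture and walls round the work are solid. World frame = base frame: x ahead of the robot, y to its left, z up, the work surface at z = 0. Lengths are in mm, angles in rad, forces in N, time in s.
With the tool pointing down it reaches from about 400 to 875 mm from the base axis. Payload 4.4 kg.
Tool frame: the origin (TCP) lies at the very end of the fingers, on their centre line; the grasp point (between the pads) lies 19 mm behind it; z points along the fingers, y is the line along which they close (so a half turn about z gives the same grasp; the last joint's range is limited). The gripper opens to 85 mm and grips with 20 to 120 N. Pads are 22 mm wide; open, the fingers measure 114 mm over their backs; the gripper's body (76 mm by 85 mm) begins 54 mm behind the grasp point. The pads swing forward as they close: fully open they stand 13 mm farther back than shut.
Start: joints at [1.089, 0.628, 0.038, 1.517, -0.027, 0.996, -0.02], TCP at [262.577, -594.618, 231.313] pointing down, gripper open.
Joint ranges: [-3.06, 3.06], [-0.37, 2.12], [-1.25, 1.32], [0.18, 2.47], [-1.1, 4.24], [0.23, 1.98], [-2.94, 2.94]. Speed limits (rad/s): [2.57, 2.57, 3.14, 3.14, 3.14, 3.14, 3.14].

## Interface

Orientations are given as [roll, pitch, yaw] about the fixed x, y, z axes, in that order (R = Rz(yaw) Ry(pitch) Rx(roll)).
In Python, from cell import sensors, get_image, camera_params, order gives the robot as it stands.
- The arm moves only by the shell command python3 -m inch 'ROWS' [OPENING]. ROWS is JSON, a list that holds one entry, the list of rows, each a list of 4 numbers: the shift along the tool's x, y, z in cm, then the turn about the tool's z in degrees. A call has 1 to 8 rows; each row is the pose to reach, as a shift and turn from the pose commanded when the call began, along the tool's axes at that moment; what a row does not reach only later rows make up. A row lasts 1/12 s, in which the tool goes at most 41.7 mm and 7.16 degrees, less where a joint would pass 70% of its speed; a pose out of reach is approached as far as the arm can. A call with a gripper value outside its range is refused whole. OPENING is the finger opening in cm, from 0 to 8.54, set as the call begins (- or left out, the last holds). The fingers move at their own pace and stop on an object; the grip force is fixed at half the most. Time passes only in rows, so rows that repeat a pose let the fingers close. It gives the time, the measured TCP pose, the force, the opening and the grip force at its end, in the units of the state.
- sensors.read_state(): the state, without advancing time (a new reading comes with each control period).
- get_image(name): name is "side" or "top" or "wrist"; returns the picture (420x560x3 uint8, blue, green, red); there is no depth.
- camera_params(name): a dict with "mtx" (3x3 intrinsics, pixels), "rvec" (rotation vector, rad) and "tvec" (3), from world to camera coordinates, as OpenCV has them. Camera axes: x right, y down, z forward; pixel columns grow to the right and rows downward; lengths in mm; the calibration is good to about 2 mm. A picture is of the moment at which its call begins: read the wrist's pose just before it. camera_params takes no time and is no camera call; for the wrist camera it gives the pose at the moment of the call.
- order.finish_job(): hands the job in; it is judged then, once.
The state is a dict: "clock": time; "qpos": joint angles; "qd": joint speeds; "tau": joint torques, N m; "eef_pos": TCP position; "tool_rot": TCP orientation; "force": force on the tool from outside, world axes, zero at the start; "torque": the same for the moment, N m; "width": finger opening in mm; "gripper_force": force on a finger pad.
Only numpy, scipy, OpenCV 4.12 (cv2) and the standard library are available. Lean on these libraries where they do the work, as an engineer would, in place of code of your own. Each camera call takes 0.05 s, during which the arm holds its last target. There are 200 camera calls.

## Task

Prop up the front edge of the transformer: with the pry bar over the stand's fulcrum lever the edge up and catch the bar under the hold-down hook, then slip all the orange riser cups that are out, nested mouth down into one stack, in under the raised edge. Free the bar so that the plate comes to rest on the stack, lay the bar back along the blue mat, and neither shove the transformer out of its place nor disturb the other things on the bench.

Things in the scene. Friction and masses are not known exactly. Their poses are not given: they have to be found in the camera images.
- transformer: transformer, about 2 kg, loose: steel plate 150 (x) x 170 (y) x 10 mm on four rubber feet 20 mm tall (16 mm across, at x = -14 and +63, y = +-70 mm); a core block 66 x 96 mm on it from x = +1 to +67 mm, up to 104 mm above the bench. Origin on the bench under the plate's centre; +x points away from the stand. Tips about its rear feet.
- front_edge (a point): middle of the lower front edge of the transformer's plate (its x = -75 mm), 20 mm above the bench when it stands on its feet; axes as the transformer's (+x in under the plate, y along the edge). The front 50 mm of the plate overhang freely. As the edge is raised it draws back about 8 mm from the stand.
- stand: blue prying stand fixed to the bench. Origin on the bench under the middle of the fulcrum; +x points to the transformer (its front edge is about 75 mm away), z up. Base plate 6 mm thick from x = -83 to +23, y = -50 to +25 mm.
- fulcrum (a point): middle of the fulcrum's crest, a round steel ridge (radius 8 mm) along y, 50 mm wide, 40 mm above the bench; axes as the stand's
- hook (a point): under the dark hold-down hook of the stand, 45 mm above the bench, at x = -55, y = -6 mm from the stand's origin; axes as the stand's. The hook is 16 mm wide in x; its arm reaches from its post (y = -44 to -32 mm) to y = +3 mm and is open to +y: a bar lying over the fulcrum and pressed below the hook can be swung sideways (towards -y) under it and stays caught there, holding the transformer's edge up (about 50 mm) when let go.
- bar_handle (a point): centre of the pry bar's red handle. The bar is straight, 255 mm long, flat underneath, 0.2 kg; handle 85 x 20 x 14 mm, blade of steel 18 mm wide, 6 mm thick, reaching from the handle to 215 mm ahead of this point. x points along the bar to the tip, z up; the underside is 7 mm below this point.
- bar_tip (a point): tip end of the pry bar's blade (215 mm from the handle's centre along x), mid-thickness, 3 mm above the underside; axes as the handle's
- tool_mat: blue mat 310 (x) x 130 (y) x 3 mm fixed on the bench, where the pry bar lies at the start along the mat's x; origin under its centre
- cup_a_mid (a point): orange hollow riser cup A, mouth down: 17 mm tall, open skirt 56 mm across at the foot (inside 51 mm), closed top with an upright-sided knob 34 mm across that takes up the top 5.5 mm. Another cup set over it nests and adds 7 mm (three nested 31 mm tall, four 38 mm). This point is its centre, 8.5 mm above its foot; z up. May be absent.
- cup_b_mid (a point): orange hollow riser cup B, mouth down: 17 mm tall, open skirt 56 mm across at the foot (inside 51 mm), closed top with an upright-sided knob 34 mm across that takes up the top 5.5 mm. Another cup set over it nests and adds 7 mm (three nested 31 mm tall, four 38 mm). This point is its centre, 8.5 mm above its foot; z up. May be absent.
- cup_c_mid (a point): orange hollow riser cup C, mouth down: 17 mm tall, open skirt 56 mm across at the foot (inside 51 mm), closed top with an upright-sided knob 34 mm across that takes up the top 5.5 mm. Another cup set over it nests and adds 7 mm (three nested 31 mm tall, four 38 mm). This point is its centre, 8.5 mm above its foot; z up. May be absent.
- cup_d_mid (a point): orange hollow riser cup D, mouth down: 17 mm tall, open skirt 56 mm across at the foot (inside 51 mm), closed top with an upright-sided knob 34 mm across that takes up the top 5.5 mm. Another cup set over it nests and adds 7 mm (three nested 31 mm tall, four 38 mm). This point is its centre, 8.5 mm above its foot; z up. May be absent.
- tape_roll: black tape roll, 84 mm across, 25 mm high, bystander; origin under its centre
- spare_toroid: toroid coil, 58 x 83 x 18 mm, bystander; origin on the bench
- fuse_box: small cardboard box 50 x 75 x 22 mm, bystander; origin under its centre
- kapton_roll: amber tape roll, 68 mm across, 19 mm high, bystander; origin under its centre
- capacitor_2: blue capacitor, 22 mm across, 26 mm high, bystander; origin under its centre
- cup_a: the same cup A; origin at the middle of its foot
- cup_b: the same cup B; origin at the middle of its foot
- cup_c: the same cup C; origin at the middle of its foot
- cup_d: the same cup D; origin at the middle of its foot
- pry_bar: the same pry bar; origin on its underside, 85 mm ahead of the handle's centre, x to the tip
Not all that is in view belongs to the job. Leave any purple or yellow look-alike of the cup_a alone. Leave any purple look-alike of the cup_d alone.

How it is judged:
By the outcome, as a careful person would: the job done as asked, in the order asked, and still so for the second after the job is handed in, with the robot touching nothing.
Of cup_a, cup_b, cup_c, cup_d only 3 to 4 are there at a start; the rules pass over those that are not, and their reading is None.
At some moment in a run one of cup_a, cup_b, cup_c, cup_d may be knocked a few centimetres aside while the robot is not near it.
It also fails if it takes over 192 s, if anything falls off the work surface, if the arm or the gripper's body presses on something with over 40 N, if the wrist force passes 120 N, or if a joint passes its speed limit or range.

## Working session

There is one attempt and no reset: what is moved stays moved. The work goes in short steps, Python scripts to look and compute and a shell command to move; the robot and the scene stay as the last step left them, time stands still between calls to the robot, and variables do not carry over. Pictures are saved under pics/ and viewed, at most 14 in all, crops included, and the job is handed in when it is done.

```bash
ls; mkdir -p pics
cat > h.py <<'E'
import numpy as np, cv2
from scipy.spatial.transform import Rotation as R
from cell import sensors, get_image, camera_params, order
def cam(n):
    p=camera_params(n); return np.array(p['mtx'],float),R.from_rotvec(np.ravel(p['rvec'])).as_matrix(),np.ravel(p['tvec']).astype(float)
def px2w(n,pts,z,c=None):
    K,Rm,t=c or cam(n); o=-Rm.T@t; out=[]
    for u,v in pts:
        d=Rm.T@np.linalg.solve(K,[u,v,1]); out.append(o+d*(z-o[2])/d[2])
    return np.array(out)
def w2px(n,P,c=None):
    K,Rm,t=c or cam(n); q=(K@(Rm@np.atleast_2d(P).T+t[:,None])).T; return q[:,:2]/q[:,2:]
def shift(target):
    s=sensors.read_state(); M=R.from_euler('xyz',s['tool_rot']).as_matrix()
    return M.T@(np.array(target)-s['eef_pos'])/10
E
python3 - <<'E'
from h import *
s=sensors.read_state(); print(s)
for n in ('top','side'):
    im=get_image(n); cv2.imwrite(f'pics/{n}0.png',cv2.resize(im,(784,588),interpolation=cv2.INTER_CUBIC)); cv2.imwrite(f'{n}0raw.png',im)
    K,Rm,t=cam(n); print(n,K.round(1).tolist(),(-Rm.T@t).round(),Rm.round(2).tolist())
E
```

```text
pics
{'clock': 0.0, 'qpos': array([ 1.08920363,  0.62930454,  0.03845217,  1.51840187, -0.02699169,
        0.99628359, -0.02003381]), 'qd': array([-0.00138624, -0.00081898,  0.00056455,  0.00087243,  0.00161614,
        0.00143982,  0.00143366]), 'tau': array([ 3.50994460e-04, -5.63402367e+01,  1.22674081e+00, -1.93446833e+01,
        1.11081617e-02,  1.06173943e-02,  2.37528491e-05]), 'eef_pos': array([ 262.30687084, -594.02914512,  230.40539371]), 'tool_rot': array([-3.13971395e+00,  3.63246023e-05,  4.15754421e-01]), 'force': array([-0.33374706,  0.02666805, -0.18693307]), 'torque': array([ 0.00952574, -0.00112891, -0.00955089]), 'gripper_force': 0.0, 'width': 85.46480571977081}
top [[468.5, 0.0, 279.4], [0.0, 468.5, 208.9], [0.0, 0.0, 1.0]] [ 386. -122. 1140.] [[-0.02, -1.0, -0.03], [-0.99, 0.02, -0.14], [0.14, 0.02, -0.99]]
side [[393.7, 0.0, 279.5], [0.0, 393.7, 208.7], [0.0, 0.0, 1.0]] [ 570. -914.  457.] [[1.0, -0.0, -0.02], [-0.02, -0.43, -0.9], [-0.0, 0.9, -0.43]]
```

View pics/top0.png

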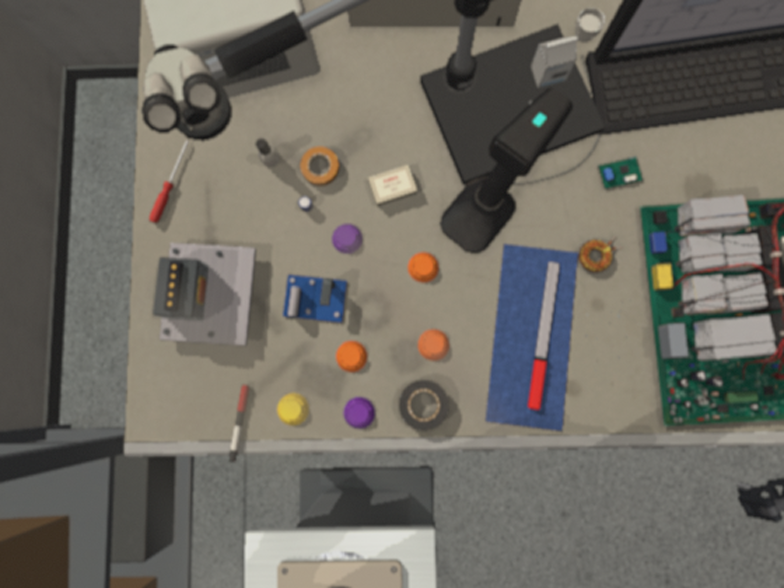

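View pics/side0.png

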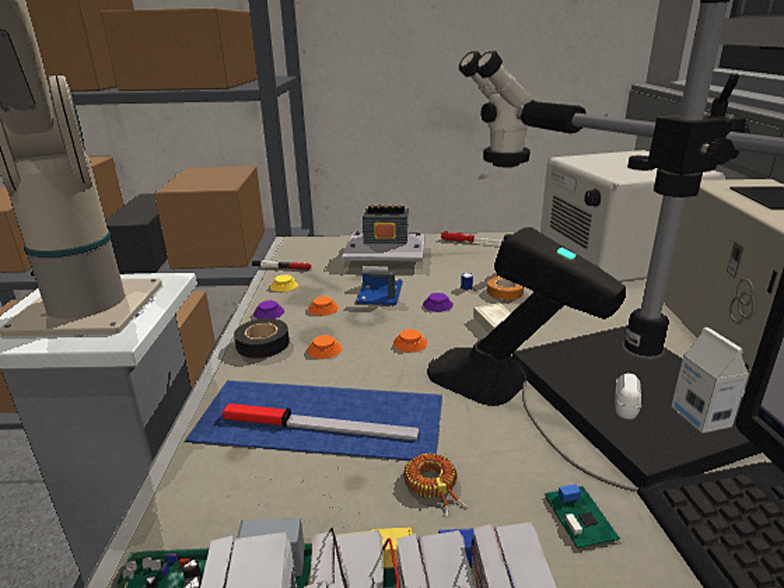

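Top view: the orange cups are at (423,267), (433,344) and (351,356), so three are out. The stand is at (316,299), the transformer at (208,293), and the bar runs from its red handle (538,385) to its tip at (553,263). The side view shows the same three orange cups.

Run:
```python
from h import *
im=cv2.imread('top0raw.png'); hsv=cv2.cvtColor(im,cv2.COLOR_BGR2HSV); c=cam('top')
def blobs(lo,hi,z,name,mina=60):
    m=cv2.inRange(hsv,lo,hi); n,l,st,ce=cv2.connectedComponentsWithStats(m)
    for i in range(1,n):
        if st[i,4]>mina and st[i,0]<450: print(name,ce[i].round(1),st[i,4],px2w('top',[ce[i]],z,c)[0].round(0))
blobs((6,140,120),(15,255,255),12,'orange')
blobs((0,180,120),(4,255,255),14,'red')
for (u,v),z,n in [((553,263),9,'tip'),((537,409),14,'hend'),((541,360),14,'hfront'),((505,245),3,'mat'),((578,252),3,'mat'),((487,423),3,'mat'),((562,429),3,'mat'),((171,243),30,'Tr'),((255,246),30,'Tr'),((161,341),30,'Tr'),((250,344),30,'Tr'),((287,276),6,'st'),((348,280),6,'st'),((283,317),6,'st'),((344,322),6,'st')]:
    print(n,px2w('top',[(u/1.4,v/1.4)],z,c)[0].round(0))
cv2.imwrite('pics/topcrop.png',cv2.resize(im[160:260,90:260],None,fx=4.5,fy=4.5,interpolation=cv2.INTER_CUBIC))
```

```text
orange [228.1 117.9] 258 [780.  30.  12.]
orange [425.3 181.7] 183 [ 605. -450.   12.]
orange [301.7 190.5] 345 [ 591. -150.   12.]
orange [308.7 245.4] 328 [ 457. -163.   12.]
orange [250.4 254.1] 365 [439. -23.  12.]
red [383.4 273.9] 242 [ 386. -338.   14.]
tip [ 593. -377.    9.]
hend [ 343. -336.   14.]
hfront [ 425. -347.   14.]
mat [ 628. -296.    3.]
mat [ 612. -423.    3.]
mat [ 321. -253.    3.]
mat [ 309. -378.    3.]
Tr [640. 288.  30.]
Tr [631. 140.  30.]
Tr [470. 300.  30.]
Tr [461. 147.  30.]
st [581.  89.   6.]
st [572. -19.   6.]
st [509.  95.   6.]
st [498. -11.   6.]
```

View pics/topcrop.png

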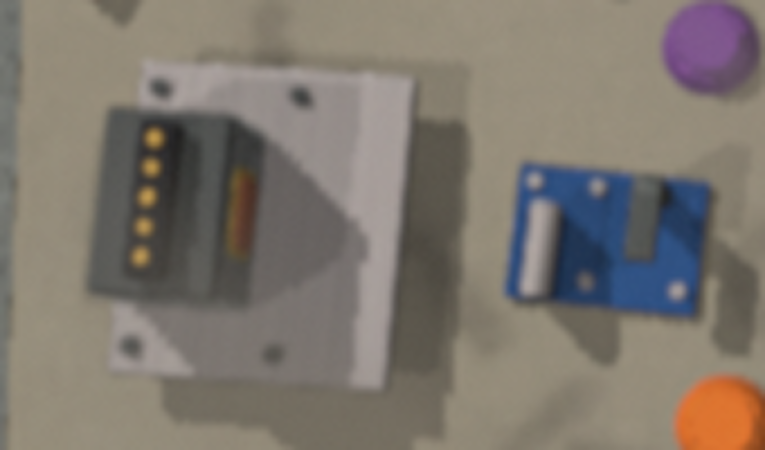

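The crop shows the plate's front edge from (413,78) to (385,388), the fulcrum rod from (541,200) to (532,298), the hook arm at (640,220), and the base corners at (523,163), (710,182), (507,296) and (695,318).

Run:
```python
from h import *
c=cam('top')
f=lambda L,z: px2w('top',[(90+(u)/4.5,160+v/4.5) for u,v in L],z,c)
b=f([(523,163),(710,182),(507,296),(695,318)],6); print(b.round(1))
sx=(b[0]-b[1]+b[2]-b[3]); print('stand yaw',np.degrees(np.arctan2(sx[1],sx[0])))
sy=(b[2]-b[0]+b[3]-b[1]);print('y dir',np.degrees(np.arctan2(sy[1],sy[0])))
yaw=np.arctan2(sx[1],sx[0]); Rm=np.array([[np.cos(yaw),-np.sin(yaw)],[np.sin(yaw),np.cos(yaw)]])
o=b[:,:2].mean(0)-Rm@[-30,-12.5]; print('stand origin',o)
print('fulcrum',f([(541,200),(532,298)],40).round(1), f([(541,200),(532,298)],40).mean(0))
print('hook arm',f([(640,180),(640,262)],53).round(1),'expect',o+Rm@[-55,-32],o+Rm@[-55,3])
t=f([(413,78),(385,388)],30); print('edge',t.round(1), (t@np.array([[*Rm[:,0],0],[*Rm[:,1],0],[0,0,1]]).T), [(Rm.T@(p[:2]-o)).round(1).tolist() for p in t])
m=px2w('top',[(u/1.4,v/1.4) for u,v in [(505,245),(578,252),(487,423),(562,429)]],3,c); print('mat',m.mean(0).round(1))
s=sensors.read_state(); print(shift([386,-341,60]), np.degrees(s['tool_rot']))
```

```text
[[583.5  85.5   6. ]
 [570.5 -17.1   6. ]
 [510.5  94.    6. ]
 [496.2  -8.2   6. ]]
stand yaw 82.42971974115645
y dir 173.27229829441805
stand origin [531.75301795  69.94251126]
fulcrum [[557.5  69.6  40. ]
 [505.4  74.3  40. ]] [531.42428521  71.95163287  40.        ]
hook arm [[564.8  15.3  53. ]
 [521.6  15.5  53. ]] expect [556.22828405  11.20613966] [521.53334372  15.81711742]
edge [[627.3 140.9  30. ]
 [460.3 154.1  30. ]] [[ 222.31526823 -603.30704733   30.        ]
 [ 213.39397906 -436.02624271   30.        ]] [[82.9, -85.4], [74.0, 81.9]]
mat [ 467.4 -337.6    3. ]
[ 21.53155446 -18.12828483  17.07902997] [-1.79901483e+02 -4.93955653e-04  2.38254506e+01]
```

```bash
python3 -m inch '[[[21.5,-18.1,15,33],[21.5,-18.1,15,33],[21.5,-18.1,15,33],[21.5,-18.1,15,33],[21.5,-18.1,15,33],[21.5,-18.1,15,33],[21.5,-18.1,15,33],[21.5,-18.1,15,33]]]' 5
python3 -m inch '[[[0,0,0,0],[0,0,0,0]]]'
python3 - <<'E'
from h import *
c=cam('wrist'); im=get_image('wrist'); cv2.imwrite('pics/w1.png',im)
print(w2px('wrist',[[385.5,-341,17],[343,-336,17],[425,-347,17]],c).round())
s=sensors.read_state(); print(s['eef_pos'],np.degrees(s['tool_rot']),s['clock'],s['qpos'])
np.save('wc.npy',np.array([*c[0].ravel(),*c[1].ravel(),*c[2]]))
E
```

```text
clock: 0.77
eef_pos: [387.0, -337.3, 79.5]
tool_rot: [-3.138, 0.002, -0.157]
force: [-0.1, 0.9, 0.7]
width: 50.2
gripper_force: 0.0
clock: 0.93
eef_pos: [386.6, -340.1, 80.3]
tool_rot: [-3.14, 0.002, -0.157]
force: [-0.4, -0.9, 0.8]
width: 50.1
gripper_force: 0.0
[[281. 226.]
 [283. 280.]
 [280. 168.]]
[ 386.19203502 -342.28561865   81.08002744] [ 1.79982240e+02  2.91605300e-02 -9.12721785e+00] 0.9833 [ 0.56275022  0.67823497  0.16179109  2.01911845 -0.22786064  0.46129173
 -0.83615968]
```

View pics/w1.png

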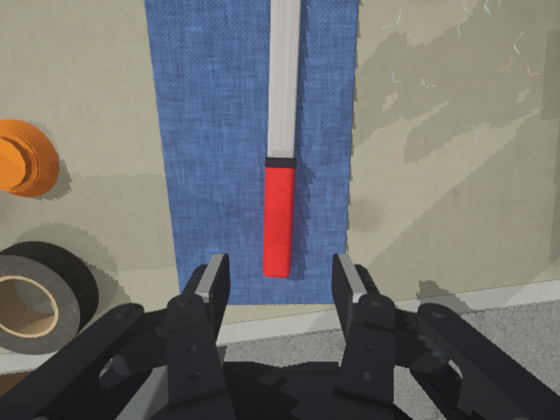

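The wrist view shows the handle from (277,277) to (281,160), about 5 mm farther along x than I predicted.

```bash
python3 -m inch '[[[0.5,-0.15,4,1],[0.5,-0.15,7,1],[0.5,-0.15,7.6,1],[0.5,-0.15,7.6,1]]]' 5
python3 -m inch '[[[0,0,0,0],[0,0,0,0],[0,0,0,0],[0,0,0,0],[0,0,0,0]]]' 1
python3 -m inch '[[[0,0,-4,0],[0,0,-8,0],[0,0,-12,0],[0,0,-12,0]]]'
python3 - <<'E'
from h import *
s=sensors.read_state(); print(s['eef_pos'],np.degrees(s['tool_rot']),s['torque'],s['qpos'])
E
```

```text
clock: 1.32
eef_pos: [389.5, -342.2, 4.2]
tool_rot: [-3.141, 0.003, -0.18]
force: [-0.2, -0.1, -0.2]
width: 49.8
gripper_force: 0.0
clock: 1.73
eef_pos: [391.8, -342.7, 7.3]
tool_rot: [3.14, -0.002, -0.178]
force: [-1.1, -0.4, 7.1]
width: 17.6
gripper_force: 59.6
clock: 2.07
eef_pos: [394.7, -345.0, 132.7]
tool_rot: [3.135, -0.012, -0.178]
force: [0.4, -0.4, -2.5]
width: 18.3
gripper_force: 59.0
[ 394.66204624 -344.99502072  132.65689661] [179.61823328  -0.67846411 -10.20720774] [ 0.02759047  0.22711934 -0.03671417] [ 0.52352269  0.5961823   0.20975217  1.9793774  -0.2173737   0.57340482
 -0.86924152]
```

```bash
python3 -m inch '[[[0,0,0,-7],[0,0,0,-14],[0,0,0,-21],[0,0,0,-28],[0,0,0,-35],[0,0,0,-42],[0,0,0,-49],[0,0,0,-56]]]'
python3 -m inch '[[[0,0,0,-7],[0,0,0,-14],[0,0,0,-21],[0,0,0,-28],[0,0,0,-35],[0,0,0,-37],[0,0,0,-37]]]'
python3 - <<'E'
from h import *
s=sensors.read_state(); print(shift([497.7,-237,132]),np.degrees(s['tool_rot']),s['qpos'])
im=get_image('side'); cv2.imwrite('pics/s1.png',im)
E
```

```text
clock: 2.73
eef_pos: [391.1, -341.7, 125.9]
tool_rot: [3.141, 0.0, 0.806]
force: [0.0, -0.2, -2.1]
width: 18.0
gripper_force: 59.1
clock: 3.32
eef_pos: [391.0, -341.9, 125.8]
tool_rot: [3.141, 0.001, 1.446]
force: [-0.3, -0.6, -2.2]
width: 17.9
gripper_force: 59.1
[11.73363432  9.27765098 -0.62311998] [1.79961395e+02 3.61735414e-02 8.28453840e+01] [ 0.83815571  0.60684949 -0.2578236   1.97619314  0.26501284  0.58960598
  0.27824096]
```

View pics/s1.png

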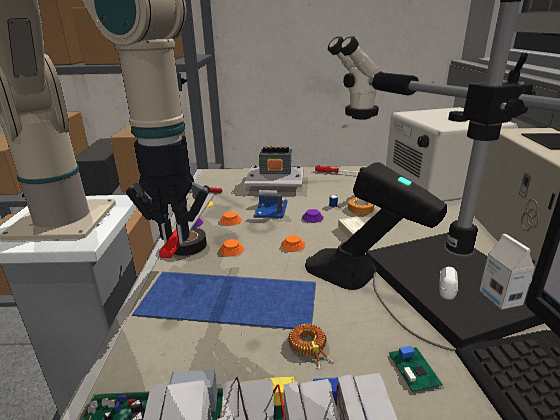

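```bash
python3 -m inch '[[[3.5,2.8,0,0],[7,5.6,0,0],[10.5,8.4,0,0],[11.7,9.3,0,0],[11.7,9.3,4,0],[11.7,9.3,8,0],[11.7,9.3,10,0],[11.7,9.3,10,0]]]'
python3 - <<'E'
from h import *
c=cam('wrist'); im=get_image('wrist'); cv2.imwrite('pics/w2.png',cv2.resize(im,(784,588),interpolation=cv2.INTER_CUBIC))
s=sensors.read_state(); print(s['eef_pos'],np.degrees(s['tool_rot']),s['qpos'])
print(1.4*w2px('wrist',[[521.5,15.8,45],[556,11.2,45],[531.5,71,40]],c).round())
np.savez('wc2.npz',K=c[0],R=c[1],t=c[2])
E
```

```text
clock: 4.03
eef_pos: [495.0, -235.6, 21.4]
tool_rot: [-3.133, -0.001, 1.445]
force: [-0.8, 0.2, -1.3]
width: 18.3
gripper_force: 59.2
[ 496.59518915 -236.30172653   23.70176554] [-1.79742867e+02 -3.44773666e-02  8.28000941e+01] [ 0.50126266  0.80484384 -0.16769051  1.93592636  0.29489026  0.42885301
 -0.01127727]
[[  352.8 -1184.4]
 [  602.  -1185.8]
 [  371.  -2009. ]]
```

View pics/w2.png

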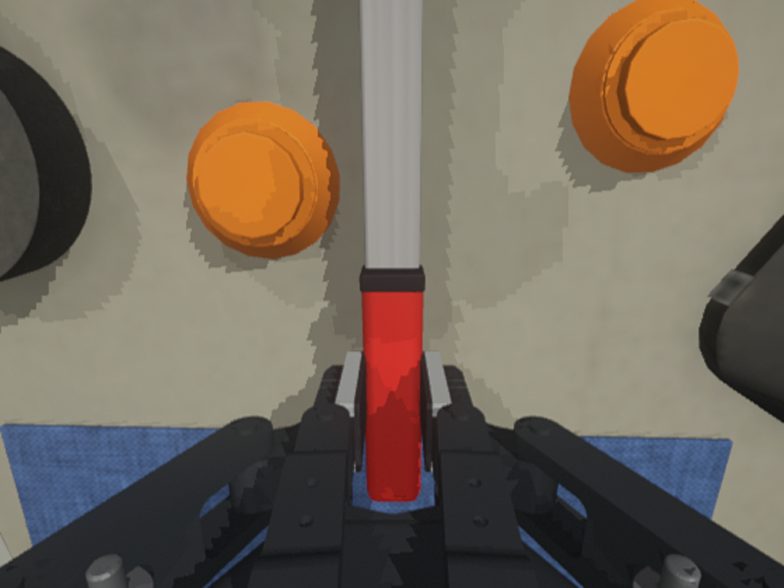

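The wrist view shows the bar held straight, between the cups at (262,180) and (655,85), with clearance over their tops. I advance it under the hook.

```bash
python3 -m inch '[[[2.5,0,-0.2,0],[5,0,-0.2,0],[6.7,0,-0.2,0],[6.7,0,-0.2,0],[6.7,0,-0.2,0]]]'
python3 - <<'E'
from h import *
im=get_image('side'); cv2.imwrite('pics/s2.png',cv2.resize(im[160:270,190:340],None,fx=5,fy=5,interpolation=cv2.INTER_CUBIC))
E
```

```text
clock: 4.5
eef_pos: [508.4, -169.9, 29.5]
tool_rot: [3.138, 0.0, 1.447]
force: [0.3, -0.6, -1.4]
width: 18.1
gripper_force: 59.1
```

View pics/s2.png

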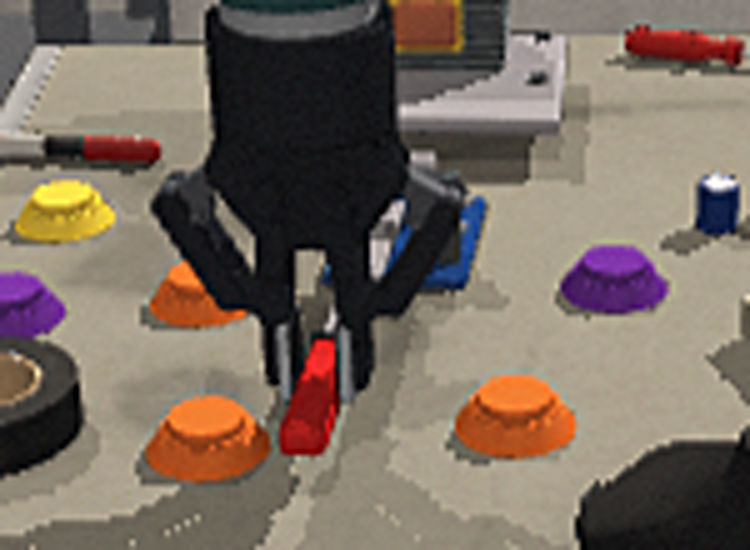

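```bash
python3 -m inch '[[[0,0,-0.8,0],[0,0,-1.6,0],[0,0,-2.4,0],[0,0,-3,0],[0,0,-3,0]]]'
python3 -m inch '[[[0,0,-0.8,0],[0,0,-1.6,0],[0,0,-1.6,0],[0,0,-1.6,0]]]'
python3 - <<'E'
from h import *
s=sensors.read_state();print(s['eef_pos'],s['torque'],s['force'])
E
```

```text
clock: 4.97
eef_pos: [507.4, -171.4, 59.0]
tool_rot: [3.139, 0.001, 1.445]
force: [-0.7, -1.6, -2.9]
width: 17.9
gripper_force: 58.7
clock: 5.3
eef_pos: [506.8, -170.9, 73.8]
tool_rot: [3.141, 0.0, 1.445]
force: [-0.6, -0.6, -3.0]
width: 17.9
gripper_force: 58.7
[ 506.7664259  -170.89209702   73.83238921] [-0.438456    0.02443913 -0.00783264] [-0.64690718 -0.58965471 -3.04408407]
```

```bash
python3 -m inch '[[[0,0,-0.8,0],[0,0,-1.6,0],[0,0,-2.4,0],[0,0,-3.2,0],[0,0,-4,0],[0,0,-4.2,0],[0,0,-4.2,0]]]'
python3 - <<'E'
from h import *
s=sensors.read_state();print(s['eef_pos'],s['torque'],s['force'])
im=get_image('side'); cv2.imwrite('pics/s3.png',cv2.resize(im[130:270,190:340],None,fx=4,fy=4,interpolation=cv2.INTER_CUBIC))
E
```

```text
clock: 5.88
eef_pos: [507.0, -171.0, 116.3]
tool_rot: [3.14, 0.001, 1.445]
force: [-0.8, -1.1, -3.1]
width: 17.8
gripper_force: 58.8
[ 506.96213958 -171.03257419  116.29187074] [-0.61403588  0.15931671 -0.00287575] [-0.79341332 -1.13217598 -3.11394543]
```

View pics/s3.png

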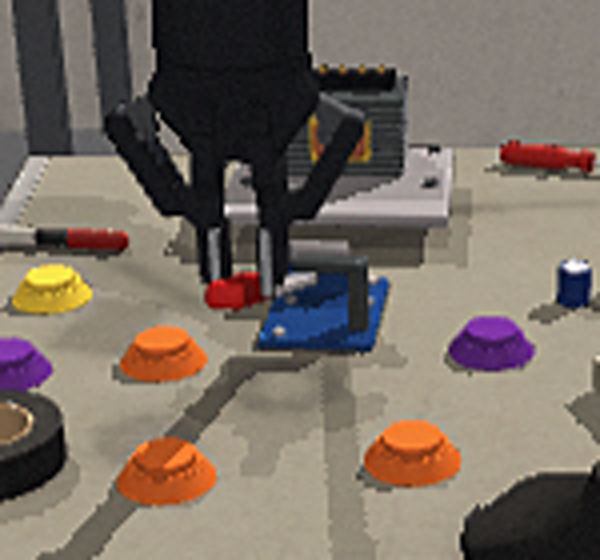

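```bash
python3 -m inch '[[[0,0,0.4,0],[0,-1.5,0.4,0],[0,-3,0.4,0],[0,-4.5,0.4,0],[0,-4.5,-2,0],[0,-4.5,-4,0],[0,-4.5,-4,0],[0,-4.5,-4,0]]]'
python3 - <<'E'
from h import *
c=cam('wrist'); im=get_image('wrist'); cv2.imwrite('pics/w3.png',im)
s=sensors.read_state(); e=s['eef_pos'];print(e,s['tool_rot'],s['torque'],s['force'])
M=R.from_euler('xyz',s['tool_rot']).as_matrix()
for d in (15,20,25,30):
    a=np.radians(d); dirv=M[:,0]*np.cos(a)+M[:,2]*np.sin(a)
    print(d,[w2px('wrist',[e-M[:,2]*3+dirv*L],c).round()[0] for L in (42,215)])
E
```

```text
clock: 6.6
eef_pos: [462.7, -165.0, 155.7]
tool_rot: [3.139, 0.0, 1.445]
force: [0.9, -0.2, -2.4]
width: 18.2
gripper_force: 59.2
[ 461.86989747 -164.8343658   154.86256863] [-3.14152397e+00 -2.09192124e-04  1.44543048e+00] [-0.11053444  0.0433161   0.01329066] [-0.07379616  0.24771787 -1.71460697]
15 [array([278., 182.]), array([ 278., -189.])]
20 [array([278., 183.]), array([ 278., -144.])]
25 [array([278., 184.]), array([ 278., -106.])]
30 [array([278., 186.]), array([278., -72.])]
```

View pics/w3.png

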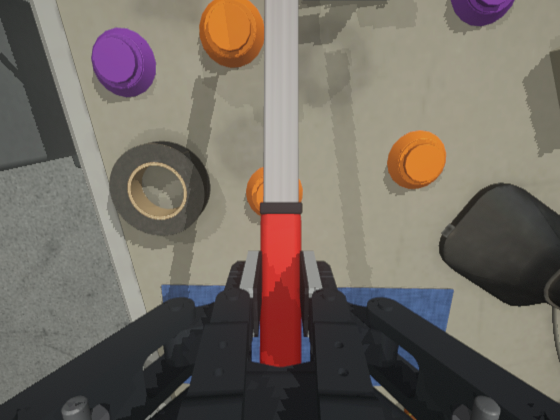

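The wrist view shows the handle pitched, with its front at row 208 and rear end at row 366. The tip is out of view above, so I triangulate it from the top and side cameras.

Run:
```python
from h import *
p=np.array([488,35,85.]); ims=[]
for n in ('top','side'):
    im=get_image(n); u,v=w2px(n,[p])[0]; u0,v0=int(u)-40,int(v)-50; print(n,u0,v0)
    ims.append(cv2.resize(im[v0:v0+100,u0:u0+80],None,fx=5,fy=5,interpolation=cv2.INTER_CUBIC))
cv2.imwrite('pics/tip.png',np.hstack(ims))
```

```text
top 181 181
side 209 130
```

View pics/tip.png

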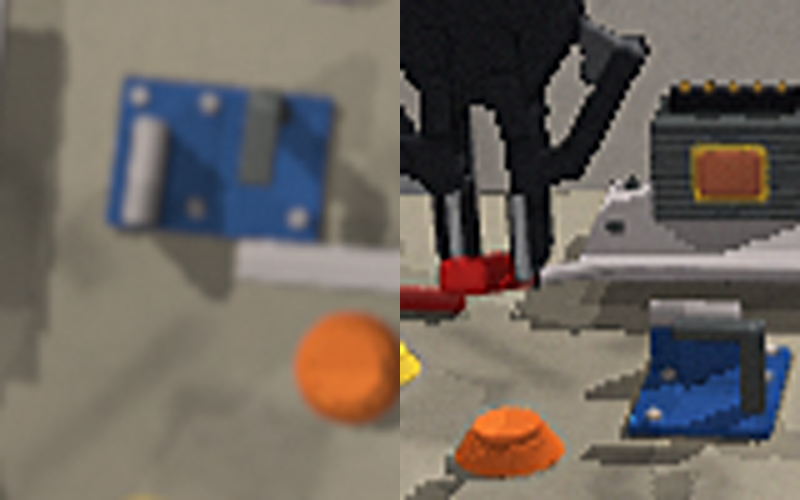

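Run:
```python
from h import *
z=np.load('wc2.npz'); c=(z['K'],z['R'],z['t']); e=np.array([496.6,-236.3,23.7]); M=R.from_euler('xyz',np.radians([180,0,82.8])).as_matrix()
print('cam in tool',M.T@(-c[1].T@c[2]-e), 'cam z in tool',(M.T@c[1][2]).round(3))
for h in (0,3,6): # handle centre above tcp
  for s in (0,-6,-12):
    P=[e+M[:,0]*(s+L)-M[:,2]*(h+t) for L,t in ((-42.5,7),(42.5,7),(42.5,-1))]
    print(h,s,w2px('w',P,c)[:,1].round(1), 'width', (lambda a,b:abs(a-b)[0])(*w2px('w',[e+M[:,0]*s+M[:,1]*q-M[:,2]*(h+7) for q in (-10,10)],c)).round(1))
s=sensors.read_state(); c=cam('wrist'); e=s['eef_pos']; M=R.from_euler('xyz',s['tool_rot']).as_matrix()
for a in (18,20,22,24,26):
  for off in (0,-6,-12):
    d=np.cos(np.radians(a))*M[:,0]+np.sin(np.radians(a))*M[:,2]; n=-np.cos(np.radians(a))*M[:,2]+np.sin(np.radians(a))*M[:,0]
    P=[e-M[:,2]*4+d*(off+L)+n*t for L,t in ((-42.5,7),(42.5,7),(42.5,-1))]
    tip=e-M[:,2]*4+d*(off+215); 
    print(a,off,w2px('w',P,c)[:,1].round(1), 'tip top px',w2px('top',[tip]).round(1)[0])
```

```text
cam in tool [  74.2918111    -0.22258063 -140.90011218] cam z in tool [-0.293 -0.007  0.956]
0 0 [349.7 187.6 183.5] width 42.4
0 -6 [359.3 200.9 196.2] width 41.9
0 -12 [368.7 213.9 208.6] width 41.4
3 0 [354.  189.2 185. ] width 43.2
3 -6 [363.7 202.8 197.9] width 42.7
3 -12 [373.2 216.1 210.5] width 42.2
6 0 [358.5 190.9 186.5] width 44.1
6 -6 [368.3 204.8 199.7] width 43.5
6 -12 [377.9 218.3 212.5] width 43.0
18 0 [363.8 180.6 182.2] tip top px [220.  231.7]
18 -6 [376.9 193.4 194.4] tip top px [222.4 231.9]
18 -12 [390.  206.2 206.6] tip top px [224.8 232.1]
20 0 [364.8 180.4 182.6] tip top px [221.6 232.2]
20 -6 [378.2 193.1 194.6] tip top px [223.9 232.3]
20 -12 [391.7 205.8 206.7] tip top px [226.2 232.5]
22 0 [365.6 180.4 183.1] tip top px [223.2 232.6]
22 -6 [379.4 192.9 195. ] tip top px [225.5 232.7]
22 -12 [393.3 205.4 206.9] tip top px [227.8 232.9]
24 0 [366.3 180.5 183.7] tip top px [224.9 233. ]
24 -6 [380.5 192.8 195.4] tip top px [227.1 233.1]
24 -12 [394.7 205.2 207.2] tip top px [229.3 233.3]
26 0 [366.9 180.7 184.4] tip top px [226.7 233.4]
26 -6 [381.4 192.8 195.9] tip top px [228.8 233.5]
26 -12 [396.1 205.  207.6] tip top px [231.  233.7]
```

The top crop shows the tip at (238,262), i.e. raw (228.6,233.4). That fits a pitch of about 23°, with the handle's centre about 11 mm behind the tool axis. The pitching worked, so the next step is to go over the fulcrum.

Run:
```python
from h import *
print(shift([487.5,-57.2,150]))
```

```text
[10.99018881  1.26499337  0.4246367 ]
```

```bash
python3 -m inch '[[[3,0.3,0,3.5],[6,0.6,0.2,7],[9,1,0.4,7],[11,1.25,0.4,7],[11,1.25,0.4,7],[11,1.25,0.4,7]]]'
python3 -m inch '[[[0,0,1,0],[0,0,2,0],[0,0,3,0],[0,0,4,0],[0,0,5,0],[0,0,5.2,0],[0,0,5.2,0]]]'
python3 - <<'E'
from h import *
s=sensors.read_state(); print(s['eef_pos'],s['torque'],s['force'],shift([496.8,-21,82.7]))
E
```

```text
clock: 7.25
eef_pos: [487.7, -55.8, 150.2]
tool_rot: [-3.139, -0.0, 1.327]
force: [0.5, 0.1, -1.1]
width: 17.9
gripper_force: 59.2
clock: 7.83
eef_pos: [487.3, -57.5, 98.2]
tool_rot: [-3.139, 0.0, 1.323]
force: [-0.1, -0.9, -1.6]
width: 17.9
gripper_force: 59.1
[487.29911001 -57.49961872  98.1955637 ] [-0.18437284  0.02746767 -0.00341713] [-0.12580447 -0.86522036 -1.62307343] [3.77218934 0.02988647 1.54780816]
```

```bash
python3 -m inch '[[[0.6,0,0.26,0],[1.2,0,0.52,0],[1.8,0,0.76,0],[1.8,0,0.76,0]]]'
python3 -c "
from h import *
s=sensors.read_state(); print(s['eef_pos'],s['torque'],s['force'])"
python3 -m inch '[[[0.6,0,0.24,0],[1.2,0,0.5,0],[1.8,0,0.75,0],[2,0,0.8,0],[2,0,0.8,0]]]'
python3 - <<'E'
from h import *
s=sensors.read_state(); print(s['eef_pos'],s['torque'],s['force'])
im=get_image('top'); cv2.imwrite('top_ins.png',im); im2=get_image('side'); cv2.imwrite('side_ins.png',im2)
a=cv2.resize(im[185:245,160:250],None,fx=8,fy=8,interpolation=cv2.INTER_CUBIC)[:480,:400]
a=cv2.resize(im[180:240,160:230],None,fx=6,fy=8,interpolation=cv2.INTER_CUBIC)
b=cv2.resize(im2[165:225,230:300],None,fx=5,fy=8,interpolation=cv2.INTER_CUBIC)
cv2.imwrite('pics/ins.png',np.hstack([a,b])[:, :800])
E
```

```text
clock: 8.17
eef_pos: [493.1, -37.7, 91.7]
tool_rot: [3.141, -0.001, 1.326]
force: [-0.6, -0.5, -2.2]
width: 17.8
gripper_force: 59.1
[493.14007915 -37.67265389  91.65405195] [-0.07453611  0.04816574 -0.02141469] [-0.59253987 -0.50324506 -2.24167568]
clock: 8.58
eef_pos: [497.5, -19.5, 83.5]
tool_rot: [-3.141, -0.0, 1.325]
force: [0.6, -0.0, -2.5]
width: 18.4
gripper_force: 59.1
[497.50234355 -19.46066268  83.48512815] [-0.15735347  0.03667383 -0.02238366] [ 0.61111647 -0.00592414 -2.54031914]
```

View pics/ins.png

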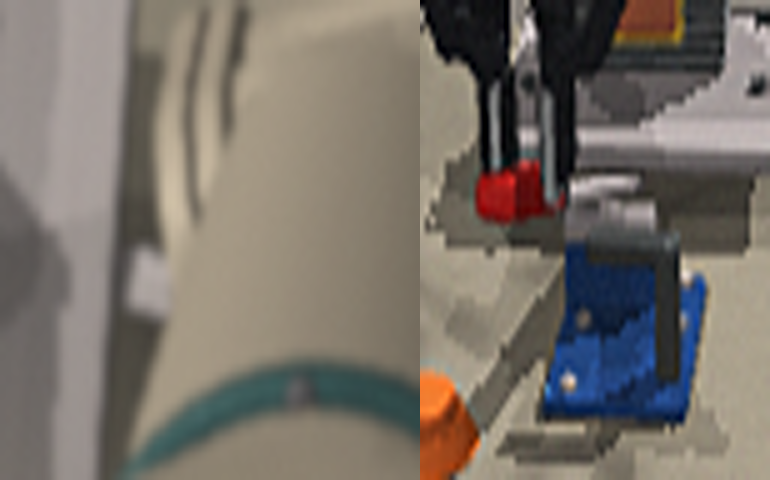

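Run:
```python
from h import *
ct,cs=cam('top'),cam('side')
for ut,us in [((181.5,213.5),(274,188)),((182,213),(273.5,189))]:
    P=[c[0]@np.c_[c[1],c[2]] for c in (ct,cs)]
    X=cv2.triangulatePoints(P[0],P[1],np.array(ut,float),np.array(us,float)); X=(X[:3]/X[3]).ravel(); print(X, w2px('top',[X])-ut,w2px('side',[X])-us)
s=sensors.read_state(); e=s['eef_pos']; M=R.from_euler('xyz',s['tool_rot']).as_matrix()
for a in (12,16,20,22,24,26):
    d=np.cos(np.radians(a))*M[:,0]+np.sin(np.radians(a))*M[:,2]
    for off in (-11,):
        p=e-M[:,2]*4+d*(215+off); print(a,p.round(0),w2px('top',[p]).round(1),w2px('side',[p]).round(1))
```

```text
[544.43992033 144.25850674  16.86222973] [[-0.17997296 -1.62194243]] [[-1.86497225  0.37838439]]
[544.67717601 143.47043709  14.41675096] [[-0.12234946 -1.09077397]] [[-1.26303018  0.25817962]]
12 [546. 173.  45.] [[166.5 209.8]] [[272.6 175.7]]
16 [545. 170.  31.] [[169.4 211. ]] [[272.4 180.5]]
20 [544. 165.  18.] [[172.6 212.1]] [[272.1 185.3]]
22 [544. 163.  11.] [[174.3 212.7]] [[272.  187.7]]
24 [543. 160.   5.] [[176.  213.3]] [[271.8 190.1]]
26 [542. 157.  -2.] [[177.9 213.9]] [[271.6 192.5]]
```

The picture shows the blade over the fulcrum, with its visible end at the plate's lower edge. The triangulated point (544,144,16) lies just under the 20 mm edge and no force opposes it, so the tip is under the plate. I lever down along the arc.

```bash
python3 -m inch '[[[-0.2,0,0.5,0],[-0.4,0,0.95,0],[-0.55,0,1.35,0],[-0.7,0,1.8,0],[-0.8,0,2.2,0],[-0.9,0,2.6,0],[-0.9,0,2.6,0]]]'
python3 -m inch '[[[-0.05,0,0.5,0],[-0.1,0,0.9,0],[-0.2,0,1.4,0],[-0.2,0,1.4,0]]]'
python3 - <<'E'
from h import *
s=sensors.read_state(); print(s['eef_pos'],s['torque'],s['force'])
im=get_image('side'); cv2.imwrite('side_l.png',im); d=cv2.absdiff(im,cv2.imread('side0raw.png')).sum(2)
# transformer region change
print('core diff', d[130:195,250:300].mean())
E
```

```text
clock: 9.27
eef_pos: [496.0, -30.5, 57.9]
tool_rot: [3.139, 0.0, 1.322]
force: [-0.4, -1.5, 7.7]
width: 18.0
gripper_force: 62.5
clock: 9.6
eef_pos: [495.1, -32.6, 43.8]
tool_rot: [3.14, 0.001, 1.322]
force: [-1.4, -1.8, 7.7]
width: 18.2
gripper_force: 63.7
[495.11637134 -32.60094962  43.83432164] [-0.03085405  0.13161628  0.23170727] [-1.37444082 -1.75489109  7.67761112]
core diff 135.64738461538462
```

```bash
python3 -m inch '[[[0,0,0.4,0],[0,0,0.8,0],[0,0,0.9,0],[0,0,0.9,0]]]'
python3 -m inch '[[[0.07,0.6,0,-2],[0.13,1.2,0,-4],[0.19,1.8,0,-6],[0.25,2.4,0,-8],[0.27,3,0,-9.7],[0.27,3.2,0,-9.7],[0.27,3.2,0,-9.7]]]'
python3 - <<'E'
from h import *
s=sensors.read_state(); print(s['eef_pos'],s['torque'],s['force'])
E
```

```text
clock: 9.98
eef_pos: [495.2, -33.2, 35.2]
tool_rot: [3.14, 0.001, 1.322]
force: [-1.1, -3.9, 8.6]
width: 17.7
gripper_force: 64.3
clock: 10.57
eef_pos: [523.7, -37.3, 34.7]
tool_rot: [-3.137, 0.001, 1.495]
force: [-5.4, -0.9, 8.2]
width: 17.6
gripper_force: 64.6
[523.7012478  -37.28270001  34.6761874 ] [0.30934424 1.25310105 0.66389084] [-5.43397279 -0.85970609  8.16901945]
```

```bash
python3 -m inch '[[[0,0,-0.3,0],[0,0,-0.6,0],[0,0,-0.6,0],[0,0,-0.6,0]]]'
python3 -m inch '[[[0,0,-0.4,0],[0,0,-0.4,0],[0,0,-0.4,0]]]'
python3 - <<'E'
from h import *
s=sensors.read_state(); print(s['eef_pos'],s['torque'],s['force'])
for n in ('side','top'):
    cv2.imwrite(n+'_h.png',get_image(n))
E
```

```text
clock: 10.9
eef_pos: [524.1, -37.6, 40.3]
tool_rot: [-3.137, 0.002, 1.493]
force: [-5.5, -1.9, 2.0]
width: 17.9
gripper_force: 63.6
clock: 11.15
eef_pos: [523.9, -37.3, 43.0]
tool_rot: [-3.136, 0.001, 1.492]
force: [-3.3, -2.3, -16.5]
width: 18.0
gripper_force: 63.8
[523.89213354 -37.27185856  43.00950437] [-0.84253779  0.84410129  0.43892044] [ -3.33668927  -2.25564658 -16.53497749]
```

```bash
python3 -m inch '[[[0,0,0.5,0],[0,0,0.7,0],[0,0.3,0.7,0],[0,0.6,0.7,0],[0,0.6,0.7,0],[0,0.6,0.4,0],[0,0.6,0.2,0],[0,0.6,0.2,0]]]'
python3 -m inch '[[[0,0,0,0],[0,0,0,0],[0,0,0,0],[0,0,0,0],[0,0,0,0]]]' 4
python3 - <<'E'
from h import *
s=sensors.read_state(); print(s['eef_pos'],s['torque'],s['force'])
E
```

```text
clock: 11.92
eef_pos: [531.4, -37.0, 42.7]
tool_rot: [-3.14, 0.001, 1.494]
force: [-6.3, -2.8, -9.2]
width: 17.9
gripper_force: 65.2
clock: 12.33
eef_pos: [534.1, -36.6, 43.5]
tool_rot: [3.138, -0.001, 1.492]
force: [-0.3, 0.5, 0.6]
width: 39.7
gripper_force: 0.0
[534.05584954 -36.64734655  43.52664591] [-0.0449808  -0.00454956  0.00988764] [-0.27297802  0.52611411  0.56416095]
```

```bash
python3 -m inch '[[[0,0,-4,0],[0,0,-8,0],[0,0,-11,0],[-4,0,-11,0],[-8,0,-11,0],[-12,0,-11,0],[-16,0,-11,0],[-16,0,-11,0]]]' 5.5
python3 -m inch '[[[-4,0,0,0],[-8,0,0,0],[-12,0,0,0],[-12,0,0,0]]]'
python3 - <<'E'
from h import *
c=cam('top'); im=get_image('top'); hsv=cv2.cvtColor(im,cv2.COLOR_BGR2HSV); im2=get_image('side')
m=cv2.inRange(hsv,(6,140,120),(15,255,255)); n,l,st,ce=cv2.connectedComponentsWithStats(m)
for i in range(1,n):
    if st[i,4]>60 and st[i,0]<450: print(ce[i].round(1),st[i,4],px2w('top',[ce[i]],12,c)[0].round(0))
a=cv2.resize(im[165:265,95:265],None,fx=4.5,fy=4.5,interpolation=cv2.INTER_CUBIC)[:450,:450]
b=cv2.resize(im2[140:230,225:295],None,fx=5,fy=5,interpolation=cv2.INTER_CUBIC)
cv2.imwrite('pics/lev.png',np.hstack([a,b]))
E
```

```text
clock: 13.0
eef_pos: [518.2, -207.8, 153.0]
tool_rot: [3.14, 0.007, 1.479]
force: [-0.5, -0.5, -0.5]
width: 55.1
gripper_force: 0.0
clock: 13.33
eef_pos: [508.1, -327.4, 152.9]
tool_rot: [3.14, 0.008, 1.48]
force: [-0.5, -2.2, 0.1]
width: 55.3
gripper_force: 0.0
[228.1 117.9] 256 [780.  30.  12.]
[301.8 190.5] 345 [ 591. -150.   12.]
[308.8 245.5] 337 [ 457. -163.   12.]
[249.8 253.9] 341 [439. -21.  12.]
```

View pics/lev.png

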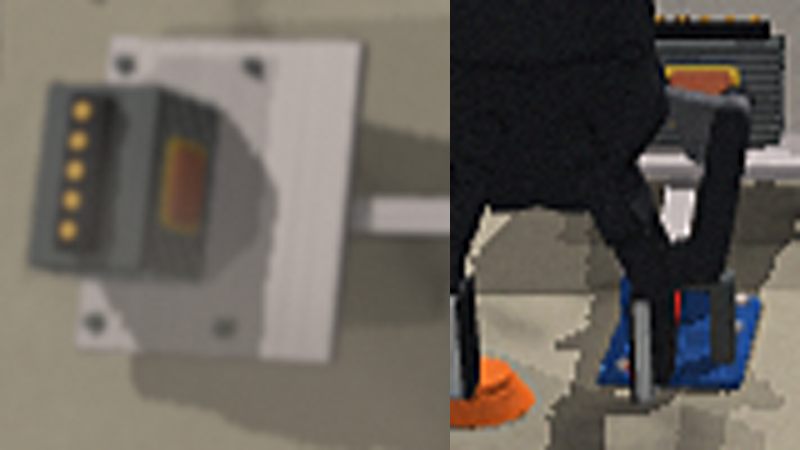

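The picture shows the front edge raised and the bar holding it, running under the plate at crop (360,214). The three cups haven't moved.

```bash
cat >> h.py <<'E'
def wcup(z=12,near=None):
    c=cam('wrist'); im=get_image('wrist'); hsv=cv2.cvtColor(im,cv2.COLOR_BGR2HSV)
    m=cv2.inRange(hsv,(5,150,80),(17,255,255)); n,l,st,ce=cv2.connectedComponentsWithStats(m); r=[]
    for i in range(1,n):
        if st[i,4]>800:
            P=np.column_stack(np.where(l==i)[::-1]).astype(np.int32); (u,v),rad=cv2.minEnclosingCircle(P)
            x,y,w,h=st[i,:4]; r.append((px2w('wrist',[(u,v)],z,c)[0].round(1), px2w('wrist',[ce[i]],z,c)[0].round(1), (x,y,w,h)))
    return r
E
python3 - <<'E'
from h import *
c=cam('top')
print(px2w('top',[(175.4,173.9),(168.8,245.4)],60,c).round(1), px2w('top',[(178.3,212.6)],46,c).round(1))
print(shift([432,-21,150]))
E
```

```text
[[629.5 149.1  60. ]
 [460.6 162.4  60. ]] [[538.8 144.5  46. ]]
[ 28.99364863 -10.24127448   0.23667922]
```

```bash
python3 -m inch '[[[3.5,-1.3,0,0],[7,-2.6,0,0],[10.5,-4,0,0],[14,-5.4,0,0],[17.5,-6.8,1,0],[21,-8.2,2,0],[24.5,-9.6,4,0],[25.1,-9.8,4,0]]]' 5.5
python3 -m inch '[[[0,0,0,0],[0,0,0,0],[0,0,0,0]]]'
python3 - <<'E'
from h import *
s=sensors.read_state(); print(s['eef_pos'],s['tool_rot'])
for r in wcup(): print(r)
E
```

```text
clock: 14.1
eef_pos: [428.6, -50.1, 111.3]
tool_rot: [-3.136, -0.004, 1.504]
force: [-0.2, -0.1, -0.5]
width: 54.9
gripper_force: 0.0
clock: 14.35
eef_pos: [433.5, -59.0, 113.3]
tool_rot: [3.14, 0.0, 1.492]
force: [0.1, -0.6, -0.4]
width: 55.2
gripper_force: 0.0
[433.54874445 -58.9751695  113.26435586] [3.13958064e+00 4.28812675e-04 1.49155456e+00]
(array([440.1, -21.4,  12. ]), array([440.1, -21.4,  12. ]), (np.int32(251), np.int32(126), np.int32(68), np.int32(67)))
(array([ 587.8, -144.9,   12. ]), array([ 588.8, -144.5,   12. ]), (np.int32(433), np.int32(260), np.int32(61), np.int32(54)))
(array([ 456.6, -158.7,   12. ]), array([ 456.5, -158.3,   12. ]), (np.int32(285), np.int32(285), np.int32(59), np.int32(53)))
```

```bash
python3 -m inch '[[[3.7,0.38,0,0],[3.74,0.38,3,0],[3.74,0.38,6,0],[3.74,0.38,9,0],[3.74,0.38,10.1,0],[3.74,0.38,10.1,0],[3.74,0.38,10.1,0]]]' 5
python3 -m inch '[[[0,0,0,0],[0,0,0,0],[0,0,0,0],[0,0,0,0]]]' 2
python3 -m inch '[[[0,0,-2,0],[0,0,-6,0],[0,0,-6,0],[0,0,-6,0]]]'
python3 -c "
from h import *
s=sensors.read_state(); print(s['eef_pos'],s['tool_rot']); print(shift([484,124,70]))"
```

```text
clock: 14.98
eef_pos: [439.5, -22.7, 10.3]
tool_rot: [-3.141, -0.0, 1.49]
force: [-0.4, 0.1, 1.1]
width: 50.0
gripper_force: 0.0
clock: 15.32
eef_pos: [439.8, -21.7, 12.3]
tool_rot: [3.14, 0.0, 1.491]
force: [-0.6, 0.1, -0.3]
width: 30.1
gripper_force: 59.3
clock: 15.65
eef_pos: [440.8, -21.4, 73.6]
tool_rot: [3.137, -0.001, 1.491]
force: [-0.4, 0.5, -0.7]
width: 30.1
gripper_force: 59.5
[440.7592256  -21.39377941  73.62946636] [ 3.13679385e+00 -7.95599450e-04  1.49131904e+00]
[14.83649292  3.15425889  0.38989176]
```

```bash
python3 -m inch '[[[3.7,0.8,0,0],[7.4,1.6,0,0],[11.1,2.4,0,0],[14.8,3.15,0,0],[14.8,3.15,0,0],[14.8,3.15,3,0],[14.8,3.15,5,0],[14.8,3.15,5,0]]]'
python3 -m inch '[[[0,0,0.4,0],[0,0,0.8,0],[0,0,1,0],[0,0,1,0],[0,0,1,0]]]'
python3 -c "
from h import *
s=sensors.read_state(); print(s['eef_pos'],s['force'])"
```

```text
clock: 16.32
eef_pos: [479.4, 122.7, 18.3]
tool_rot: [-3.136, 0.004, 1.494]
force: [0.3, -0.1, -0.7]
width: 30.1
gripper_force: 59.5
clock: 16.73
eef_pos: [482.6, 123.8, 12.3]
tool_rot: [3.141, -0.0, 1.492]
force: [0.1, -0.0, -0.3]
width: 29.9
gripper_force: 59.6
[482.55441405 123.84417084  12.30126088] [ 0.12266306 -0.00222564 -0.27367705]
```

```bash
python3 -m inch '[[[0,0,0,0],[0,0,0,0],[0,0,0,0],[0,0,-3,0],[0,0,-7,0],[0,0,-10,0],[-4,0,-10,0],[-8,0,-10,0]]]' 4.2
python3 -m inch '[[[-4,0,0,0],[-8,0,0,0],[-12,0,0,0],[-16,0,0,0],[-20,0,0,0],[-24,0,0,0],[-24,0,0,0],[-24,0,0,0]]]' 5
python3 - <<'E'
from h import *
s=sensors.read_state(); print(s['eef_pos'],s['tool_rot'])
for r in wcup(7): print(r)
E
```

```text
clock: 17.4
eef_pos: [477.9, 46.0, 114.1]
tool_rot: [3.136, -0.003, 1.498]
force: [1.7, -1.6, -0.5]
width: 42.0
gripper_force: 0.0
clock: 18.07
eef_pos: [456.1, -198.3, 111.5]
tool_rot: [-3.141, 0.001, 1.486]
force: [0.2, 1.6, -0.0]
width: 49.8
gripper_force: 0.0
[ 456.08128882 -198.26604177  111.45646708] [-3.14121132e+00  7.32866999e-04  1.48572962e+00]
(array([ 591.3, -150.7,    7. ]), array([ 590.7, -150.3,    7. ]), (np.int32(416), np.int32(95), np.int32(71), np.int32(72)))
(array([ 457.4, -164.2,    7. ]), array([ 457.3, -164.4,    7. ]), (np.int32(244), np.int32(130), np.int32(68), np.int32(68)))
```

```bash
python3 -m inch '[[[3.4,-0.17,0,0],[3.44,-0.17,3,0],[3.44,-0.17,6,0],[3.44,-0.17,9,0],[3.44,-0.17,9.9,0],[3.44,-0.17,9.9,0],[3.44,-0.17,9.9,0]]]' 5
python3 -m inch '[[[0,0,0,0],[0,0,0,0],[0,0,0,0],[0,0,0,0]]]' 2
python3 -m inch '[[[0,0,-2,0],[0,0,-6,0],[0,0,-6,0],[0,0,-6,0]]]'
python3 -c "
from h import *
s=sensors.read_state(); print(s['eef_pos'],s['tool_rot']); print(shift([482.5,123.8,70]))"
```

```text
clock: 18.7
eef_pos: [458.5, -159.2, 13.2]
tool_rot: [-3.142, -0.001, 1.495]
force: [-0.1, -0.3, 0.2]
width: 50.1
gripper_force: 0.0
clock: 19.03
eef_pos: [459.3, -160.3, 14.7]
tool_rot: [3.138, -0.0, 1.493]
force: [-0.9, 2.2, 7.3]
width: 28.4
gripper_force: 58.7
clock: 19.37
eef_pos: [460.0, -161.5, 75.7]
tool_rot: [3.135, 0.001, 1.491]
force: [-0.6, -0.1, -0.8]
width: 19.9
gripper_force: 0.0
[ 460.01230382 -161.51928609   75.67846063] [3.13547318e+00 1.16687246e-03 1.49139442e+00]
[ 2.86210459e+01 -2.46953485e-02  5.34308207e-01]
```

```bash
python3 -m inch '[[[-3.5,0,-4,0],[-3.5,0,-4,0],[-3.5,0,-4,0],[-3.5,0,-4,0],[-3.5,0,-4,0],[-3.5,0,-4,0]]]' 5
python3 - <<'E'
from h import *
s=sensors.read_state(); print(s['eef_pos'],s['tool_rot'])
for r in wcup(7): print(r)
E
```

```text
clock: 19.87
eef_pos: [454.7, -194.4, 111.9]
tool_rot: [-3.14, -0.001, 1.494]
force: [-0.5, -0.3, -0.7]
width: 50.0
gripper_force: 0.0
[ 454.70107683 -194.36490128  111.86411615] [-3.13989466e+00 -9.95668157e-04  1.49408791e+00]
(array([ 590.4, -149.9,    7. ]), array([ 590.7, -150.2,    7. ]), (np.int32(418), np.int32(102), np.int32(71), np.int32(71)))
(array([ 514.4, -172.4,    7. ]), array([ 514.1, -171.8,    7. ]), (np.int32(319), np.int32(140), np.int32(68), np.int32(66)))
```

```bash
python3 -m inch '[[[1.3,2.9,0,0],[2.7,5.77,0,0],[2.7,5.77,3,0],[2.7,5.77,5,0],[2.7,5.77,5,0],[2.7,5.77,5,0],[2.7,5.77,5,0]]]' 5
python3 - <<'E'
from h import *
s=sensors.read_state(); print(s['eef_pos'],s['tool_rot'])
for r in wcup(7): print(r)
E
```

```text
clock: 20.5
eef_pos: [515.2, -172.6, 63.2]
tool_rot: [3.141, -0.0, 1.493]
force: [0.4, 0.4, 0.2]
width: 50.0
gripper_force: 0.0
[ 515.19866693 -172.60130167   63.16027261] [ 3.14135989e+00 -3.29081213e-04  1.49348027e+00]
(array([ 591.7, -149.2,    7. ]), array([ 591.7, -149.2,    7. ]), (np.int32(355), np.int32(143), np.int32(83), np.int32(81)))
(array([ 515.5, -170.4,    7. ]), array([ 515.5, -170.7,    7. ]), (np.int32(241), np.int32(186), np.int32(79), np.int32(75)))
```

```bash
python3 -m inch '[[[0.1,0,2,0],[0.1,0,4,0],[0.1,0,5.15,0],[0.1,0,5.15,0],[0.1,0,5.15,0],[0.1,0,5.15,0]]]' 5
python3 -m inch '[[[0,0,0,0],[0,0,0,0],[0,0,0,0],[0,0,0,0]]]' 2
python3 -m inch '[[[0,0,-2,0],[0,0,-6,0],[0,0,-6,0],[0,0,-6,0]]]'
python3 -c "
from h import *
s=sensors.read_state(); print(s['eef_pos'],s['tool_rot']); print(shift([482.5,123.8,70]))"
```

```text
clock: 21.05
eef_pos: [515.9, -172.2, 12.3]
tool_rot: [3.14, 0.0, 1.492]
force: [0.7, -0.9, -0.6]
width: 49.9
gripper_force: 0.0
clock: 21.38
eef_pos: [515.9, -172.4, 12.8]
tool_rot: [3.14, 0.001, 1.492]
force: [-1.7, -0.2, 7.5]
width: 29.9
gripper_force: 58.7
clock: 21.72
eef_pos: [516.9, -172.7, 73.7]
tool_rot: [3.136, 0.001, 1.492]
force: [0.2, 0.1, -0.1]
width: 29.8
gripper_force: 59.4
[ 516.93943203 -172.66817629   73.67286948] [3.13636150e+00 9.76379720e-04 1.49208713e+00]
[29.28458642 -5.76604232  0.30853553]
```

```bash
python3 -m inch '[[[2,-3,-2,0],[4.5,-5.75,-2,0],[8.5,-5.75,-2,0],[12.5,-5.75,-2,0],[16.5,-5.75,-2,0],[20.5,-5.75,-2,0],[24.5,-5.75,-2,0],[28.5,-5.75,-2,0]]]'
python3 -m inch '[[[0.7,0,0,0],[0.7,0,2,0],[0.7,0,2,0],[0.7,0,2,0],[0.7,0,2,0],[0.7,0,2,0]]]'
python3 -c "
from h import *
s=sensors.read_state(); print(s['eef_pos'],s['tool_rot']); print(shift([482.5,123.8,20]))"
```

```text
clock: 22.38
eef_pos: [479.4, 118.0, 90.7]
tool_rot: [-3.141, 0.001, 1.493]
force: [1.3, 0.4, -0.4]
width: 29.9
gripper_force: 59.5
clock: 22.88
eef_pos: [480.8, 122.6, 71.6]
tool_rot: [3.141, 0.0, 1.491]
force: [-0.3, 0.1, -0.8]
width: 29.6
gripper_force: 59.5
[480.75815887 122.60097517  71.57891419] [3.14126863e+00 1.95411737e-04 1.49126987e+00]
[0.13436908 0.16243694 5.15791816]
```

```bash
python3 -m inch '[[[0.13,0.16,2,0],[0.13,0.16,3.5,0],[0.13,0.16,4.2,0],[0.13,0.16,4.6,0],[0.13,0.16,5,0],[0.13,0.16,5.2,0],[0.13,0.16,5.2,0]]]'
python3 -m inch '[[[0,0,0,0],[0,0,0,0],[0,0,0,0],[0,0,0,0]]]' 4.2
python3 -c "
from h import *
s=sensors.read_state(); print(s['eef_pos'],s['force'])"
```

```text
clock: 23.47
eef_pos: [482.5, 124.5, 19.9]
tool_rot: [3.141, 0.0, 1.493]
force: [-0.5, 0.5, -0.0]
width: 29.8
gripper_force: 59.9
clock: 23.8
eef_pos: [482.4, 124.7, 19.4]
tool_rot: [3.141, -0.0, 1.493]
force: [-0.6, -0.3, 0.6]
width: 41.8
gripper_force: 0.0
[482.42159555 124.66841924  19.42029567] [-0.62578884 -0.33078333  0.60941195]
```

```bash
python3 -m inch '[[[0,0,-4,0],[0,0,-8,0],[-3,2,-9,0],[-6,4,-9,0],[-9,6,-9,0],[-12,8,-9,0],[-15,10,-9,0],[-18,12,-9,0]]]'
python3 -m inch '[[[-4,1,0,0],[-8,1,0,0],[-8.5,1,0,0],[-8.5,1,4,0],[-8.5,1,4.5,0],[-8.5,1,4.5,0],[-8.5,1,4.5,0],[-8.5,1,4.5,0]]]' 5
python3 - <<'E'
from h import *
s=sensors.read_state(); print(s['eef_pos'],s['tool_rot'])
for r in wcup(7): print(r)
E
```

```text
clock: 24.47
eef_pos: [588.3, -66.2, 109.3]
tool_rot: [-3.142, 0.0, 1.492]
force: [0.7, 0.7, 0.3]
width: 41.9
gripper_force: 0.0
clock: 25.13
eef_pos: [592.2, -148.6, 65.6]
tool_rot: [3.14, -0.0, 1.494]
force: [-0.9, -0.1, -0.0]
width: 49.8
gripper_force: 0.0
[ 592.18400931 -148.57028322   65.60081526] [ 3.13964498e+00 -4.16053251e-04  1.49422758e+00]
(array([ 594.1, -148.5,    7. ]), array([ 594. , -148.7,    7. ]), (np.int32(244), np.int32(188), np.int32(78), np.int32(74)))
```

```bash
python3 -m inch '[[[0,0.1,2,0],[0,0.1,4,0],[0,0.1,5.3,0],[0,0.1,5.3,0],[0,0.1,5.3,0],[0,0.1,5.3,0]]]' 5
python3 -m inch '[[[0,0,0,0],[0,0,0,0],[0,0,0,0],[0,0,0,0]]]' 2
python3 -m inch '[[[0,0,-2,0],[0,0,-6,0],[0,0,-8,0],[0,0,-8,0],[0,0,-8,0]]]'
python3 -c "
from h import *
s=sensors.read_state(); print(s['eef_pos'],s['tool_rot']); print(shift([482.5,123.8,90]))"
```

```text
clock: 25.68
eef_pos: [593.1, -149.5, 12.3]
tool_rot: [3.14, -0.0, 1.493]
force: [0.4, -0.0, -0.5]
width: 49.9
gripper_force: 0.0
clock: 26.02
eef_pos: [593.1, -149.8, 12.9]
tool_rot: [3.139, 0.0, 1.493]
force: [-0.9, 0.2, 5.9]
width: 29.7
gripper_force: 58.8
clock: 26.43
eef_pos: [593.2, -150.2, 93.1]
tool_rot: [3.138, 0.001, 1.492]
force: [-0.3, -0.2, -0.2]
width: 30.1
gripper_force: 59.3
[ 593.22940745 -150.1572696    93.09864456] [3.13808959e+00 7.43277721e-04 1.49229216e+00]
[ 26.44319531 -13.18824357   0.24401224]
```

```bash
python3 -m inch '[[[3,-2.5,0,0],[6,-5,0,0],[9,-7.5,0,0],[12,-10,0,0],[15,-12.5,0,0],[18.5,-13.2,0,0],[22.5,-13.2,0,0],[26.4,-13.2,0,0]]]'
python3 -m inch '[[[0,0,0,0],[0,0,2,0],[0,0,4,0],[0,0,4,0],[0,0,4,0],[0,0,4,0]]]'
python3 -c "
from h import *
s=sensors.read_state(); print(s['eef_pos'],s['tool_rot']); print(shift([482.4,124.2,27]))"
```

```text
clock: 27.1
eef_pos: [479.6, 124.4, 90.4]
tool_rot: [-3.139, 0.002, 1.492]
force: [0.9, -0.6, 0.1]
width: 29.8
gripper_force: 59.4
clock: 27.6
eef_pos: [481.0, 123.6, 51.4]
tool_rot: [-3.141, -0.0, 1.493]
force: [-0.7, 0.0, 0.3]
width: 29.8
gripper_force: 59.5
[481.03593495 123.58023341  51.35143514] [-3.14110020e+00 -3.74241954e-05  1.49253313e+00]
[0.07236053 0.1323426  2.43508135]
```

```bash
python3 -m inch '[[[0.07,0.13,0.8,0],[0.07,0.13,1.5,0],[0.07,0.13,2,0],[0.07,0.13,2.4,0],[0.07,0.13,2.5,0],[0.07,0.13,2.5,0]]]'
python3 -m inch '[[[0,0,0,0],[0,0,0,0],[0,0,0,0],[0,0,0,0]]]' 4.2
python3 -c "
from h import *
s=sensors.read_state(); print(s['eef_pos'],s['force'])"
python3 -m inch '[[[0,0,-4,0],[-4,0,-7,0],[-8,0,-7,0],[-8,0,-7,0],[-8,0,-7,0],[-8,0,-7,0]]]' 0
python3 - <<'E'
from h import *
s=sensors.read_state(); print(s['eef_pos'],s['tool_rot'])
c=cam('wrist'); im=get_image('wrist'); cv2.imwrite('pics/stack.png',im); print(w2px('wrist',[[482.4,124.5,31],[482.4,124.5,0]],c).round())
for r in wcup(7): print(r)
E
```

```text
clock: 28.1
eef_pos: [485.0, 125.4, 26.9]
tool_rot: [3.137, -0.002, 1.493]
force: [3.6, 0.5, 4.7]
width: 29.8
gripper_force: 60.3
clock: 28.43
eef_pos: [482.0, 124.1, 26.0]
tool_rot: [-3.141, 0.0, 1.493]
force: [1.3, 0.5, -0.2]
width: 42.3
gripper_force: 0.0
[481.99351126 124.05852833  25.95136693] [ 1.34690297  0.48591796 -0.19107263]
clock: 28.93
eef_pos: [476.1, 44.2, 96.1]
tool_rot: [-3.141, -0.0, 1.491]
force: [0.1, -0.0, 0.1]
width: -0.3
gripper_force: 0.0
[476.12914596  44.16263673  96.09209133] [-3.14144231e+00 -3.80905706e-04  1.49095675e+00]
[[279.  99.]
 [280. 101.]]
(array([482.6, 124.1,   7. ]), array([482.4, 124.3,   7. ]), (np.int32(237), np.int32(61), np.int32(87), np.int32(85)))
```

View pics/stack.png

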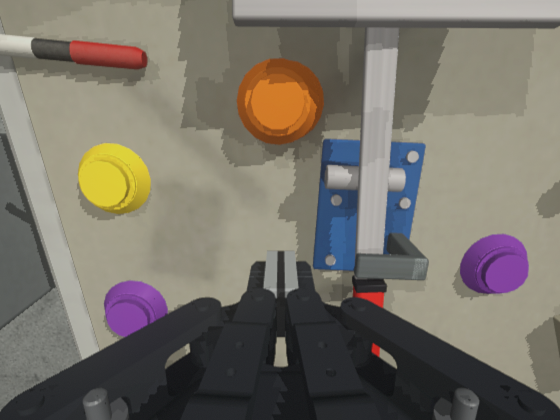

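The wrist view shows the three cups nested concentrically at (280,101), the bar caught under the hook at (390,262), and a clear path behind the stack. I push it in with closed fingers.

```bash
python3 -m inch '[[[2.9,0,2,0],[2.9,0,5,0],[2.9,0,8,0],[2.9,0,8.8,0],[2.9,0,8.8,0],[2.9,0,8.8,0]]]' 0
python3 -m inch '[[[0.8,0,0,0],[1.6,0,0,0],[2.4,0,0,0],[3.2,0,0,0],[4,0,0,0],[4.8,0,0,0],[4.8,0,0,0]]]'
python3 - <<'E'
from h import *
s=sensors.read_state(); print(s['eef_pos'],s['force'])
for r in wcup(7): print(r)
E
```

```text
clock: 29.53
eef_pos: [478.2, 74.6, 8.3]
tool_rot: [-3.141, -0.0, 1.495]
force: [-0.8, -0.4, 0.1]
width: 0.0
gripper_force: 0.0
clock: 30.12
eef_pos: [482.8, 123.8, 8.7]
tool_rot: [3.14, -0.002, 1.495]
force: [-0.2, -0.4, 0.5]
width: -0.0
gripper_force: 0.6
[482.80474785 123.78134971   8.70860817] [-0.19819438 -0.41024846  0.46506914]
(array([486. , 140.4,   7. ]), array([485.5, 136.5,   7. ]), (np.int32(239), np.int32(232), np.int32(90), np.int32(20)))
```

```bash
python3 -m inch '[[[0.5,0,0,0],[1,0,0,0],[1.5,0,0,0],[1.7,0,0,0],[1.7,0,0,0],[1.7,0,0,0]]]'
python3 -m inch '[[[-1,0,0,0],[-4,0,0,0],[-8,0,-3,0],[-8,0,-6,0],[-8,0,-6,0],[-8,0,-6,0]]]'
python3 - <<'E'
from h import *
s=sensors.read_state(); print(s['eef_pos'],s['force'])
c=cam('wrist'); im=get_image('wrist'); cv2.imwrite('in.png',im); hsv=cv2.cvtColor(im,cv2.COLOR_BGR2HSV)
m=cv2.inRange(hsv,(5,150,60),(17,255,255)); n,l,st,ce=cv2.connectedComponentsWithStats(m)
for i in range(1,n):
    if st[i,4]>100:
        x,y,w,h=st[i,:4]; rows=np.where(l[:, :]==i); b=rows[1][rows[0]==rows[0].max()].mean()
        print(st[i], 'rear foot',px2w('w',[(b,y+h)],1,c).round(1))
E
```

```text
clock: 30.67
eef_pos: [483.6, 138.7, 8.2]
tool_rot: [3.142, -0.001, 1.493]
force: [-0.1, 0.8, 0.4]
width: 0.1
gripper_force: 0.0
clock: 31.17
eef_pos: [478.4, 56.6, 69.5]
tool_rot: [3.139, -0.0, 1.489]
force: [0.3, 0.1, 0.2]
width: -0.1
gripper_force: 0.0
[478.38528331  56.56363041  69.53504396] [0.28672066 0.08367423 0.20463862]
[ 240   43   90   43 2893] rear foot [[488.2 144.6   1. ]]
```

```bash
python3 -m inch '[[[1,0,3,0],[3,0,6,0],[6,0,6,0],[7.5,0,6,0],[8,0,6,0],[8.35,0,6,0],[8.35,0,6,0],[8.35,0,6,0]]]'
python3 -m inch '[[[-1,0,0,0],[-4,0,0,0],[-7,0,-3,0],[-8,0,-7,0],[-8,0,-10,0],[-8,0,-10,0],[-8,0,-10,0]]]'
python3 - <<'E'
from h import *
s=sensors.read_state(); print(s['eef_pos'],s['force'],s['tool_rot'])
c=cam('wrist'); im=get_image('wrist'); cv2.imwrite('in.png',im); hsv=cv2.cvtColor(im,cv2.COLOR_BGR2HSV)
m=cv2.inRange(hsv,(5,150,60),(17,255,255)); n,l,st,ce=cv2.connectedComponentsWithStats(m)
for i in range(1,n):
    if st[i,4]>100:
        x,y,w,h=st[i,:4]; rows=np.where(l[:, :]==i); b=rows[1][rows[0]==rows[0].max()].mean()
        print(st[i], 'rear foot',px2w('w',[(b,y+h)],1,c).round(1))
m=cv2.inRange(hsv,(0,180,90),(4,255,255)); n,l,st,ce=cv2.connectedComponentsWithStats(m)
for i in range(1,n):
    if st[i,4]>300: print('red',st[i],px2w('w',[ce[i]],48,c).round(1))
E
```

```text
clock: 31.88
eef_pos: [483.6, 140.3, 8.1]
tool_rot: [-3.141, 0.002, 1.492]
force: [-0.4, -0.5, 0.9]
width: -0.1
gripper_force: 0.0
clock: 32.47
eef_pos: [478.6, 59.4, 109.8]
tool_rot: [3.138, 0.001, 1.489]
force: [-0.0, 0.4, -0.1]
width: -0.0
gripper_force: 0.0
[478.62960399  59.44710029 109.83049787] [-0.01622621  0.35868243 -0.09010763] [3.13787582e+00 5.83595660e-04 1.48860009e+00]
[ 250   63   69   27 1319] rear foot [[491.6 147.1   1. ]]
```

```bash
python3 -m inch '[[[-4,2,0,0],[-8,4,0,0],[-12,6,0,0],[-13,6.4,0,0],[-13,6.4,0,0],[-13,6.4,0,0],[-13,6.4,0,0]]]' 4
python3 - <<'E'
from h import *
s=sensors.read_state(); print(s['eef_pos'],s['tool_rot'])
c=cam('wrist'); im=get_image('wrist'); cv2.imwrite('hand.png',im); hsv=cv2.cvtColor(im,cv2.COLOR_BGR2HSV)
m=cv2.inRange(hsv,(0,170,60),(4,255,255))|cv2.inRange(hsv,(176,170,60),(180,255,255)); n,l,st,ce=cv2.connectedComponentsWithStats(m)
for i in range(1,n):
    if st[i,4]>300:
        P=np.column_stack(np.where(l==i)[::-1]).astype(np.float32); r=cv2.boxPoints(cv2.minAreaRect(P)); print('red',st[i],px2w('w',r,46,c).round(1)[:,:2].tolist(),px2w('w',[ce[i]],48,c).round(1))
E
```

```text
clock: 33.1
eef_pos: [530.0, -71.8, 107.2]
tool_rot: [-3.139, -0.001, 1.494]
force: [1.1, -0.3, 0.3]
width: 39.9
gripper_force: 0.0
[530.00088967 -71.77043832 107.19009385] [-3.13915506e+00 -6.92681742e-04  1.49363300e+00]
red [ 261  119   34  123 3643] [[523.5, -2.3], [543.1, -3.0], [541.4, -85.3], [519.5, -84.6]] [[531.7 -40.   48. ]]
```

```bash
python3 -m inch '[[[3.2,-0.07,0,-2],[3.2,-0.07,2,-2],[3.2,-0.07,4,-2],[3.2,-0.07,6,-2],[3.2,-0.07,6.55,-2],[3.2,-0.07,6.55,-2],[3.2,-0.07,6.55,-2]]]' 4
python3 -m inch '[[[0,0,0,0],[0,0,0,0],[0,0,0,0],[0,0,0,0]]]' 1
python3 -m inch '[[[0,0,0.3,0],[0,0,0.6,0],[0,0,0.7,0],[0,0,0.7,0]]]'
python3 -c "
from h import *
s=sensors.read_state(); print(s['eef_pos'],s['torque'],s['tool_rot'])"
```

```text
clock: 33.73
eef_pos: [533.0, -39.5, 43.0]
tool_rot: [-3.141, -0.0, 1.529]
force: [0.3, -0.4, -0.1]
width: 39.7
gripper_force: 0.0
clock: 34.07
eef_pos: [533.5, -40.4, 43.7]
tool_rot: [3.14, -0.0, 1.528]
force: [-2.8, 1.4, 5.5]
width: 18.2
gripper_force: 60.6
clock: 34.4
eef_pos: [533.7, -41.1, 36.7]
tool_rot: [3.14, 0.001, 1.527]
force: [-1.7, -1.4, 8.7]
width: 18.1
gripper_force: 61.1
[533.72717048 -41.10276978  36.65433989] [0.24902323 0.41390237 0.1341547 ] [3.13992608e+00 5.46617088e-04 1.52692598e+00]
```

```bash
python3 -m inch '[[[0.1,-0.7,0,2],[0.2,-1.4,0,4],[0.3,-2.1,0,6],[0.4,-2.8,0,8],[0.45,-3.5,0,10],[0.5,-4.2,0,12],[0.5,-4.2,0,12],[0.5,-4.2,0,12]]]'
python3 -m inch '[[[0,0,-0.5,0],[0,0,-1,0],[0,0,-1.4,0],[0,0,-1.4,0]]]'
python3 -c "
from h import *
s=sensors.read_state(); print(s['eef_pos'],s['torque'],s['tool_rot'])"
```

```text
clock: 35.07
eef_pos: [494.6, -34.5, 37.4]
tool_rot: [3.135, -0.001, 1.314]
force: [1.7, -0.9, 6.6]
width: 18.1
gripper_force: 61.1
clock: 35.4
eef_pos: [492.3, -34.2, 50.7]
tool_rot: [3.14, -0.0, 1.317]
force: [2.5, -1.2, 2.7]
width: 18.1
gripper_force: 60.3
[492.30094267 -34.16482362  50.74527349] [-0.59720332 -0.45533079 -0.43712381] [ 3.13953904e+00 -4.28830601e-04  1.31677320e+00]
```

```bash
python3 -m inch '[[[0.05,0,-0.3,0],[0.1,0,-0.6,0],[0.15,0,-0.9,0],[0.2,0,-1.2,0],[0.3,0,-1.5,0],[0.4,0,-1.8,0],[0.4,0,-1.8,0],[0.4,0,-1.8,0]]]'
python3 -c "
from h import *
s=sensors.read_state(); print(s['eef_pos'],s['torque'],s['force'])"
python3 -m inch '[[[-1,0,-0.3,0],[-2,0,-0.6,0],[-3,0,-0.9,0],[-3,0,-0.9,0]]]'
python3 - <<'E'
from h import *
s=sensors.read_state(); print(s['eef_pos'],s['torque'],s['force'])
E
```

```text
clock: 36.07
eef_pos: [491.0, -29.9, 67.4]
tool_rot: [-3.139, 0.001, 1.319]
force: [-0.1, -0.7, -3.8]
width: 17.6
gripper_force: 59.0
[490.98993981 -29.90935187  67.38865164] [-0.45287566  0.29563181  0.15237866] [-0.05190341 -0.74845062 -3.83398618]
clock: 36.4
eef_pos: [484.0, -62.6, 77.0]
tool_rot: [-3.141, 0.002, 1.314]
force: [-0.4, -0.6, -2.6]
width: 17.6
gripper_force: 59.0
[484.02926405 -62.59700719  77.02859475] [-0.27304133  0.12010089 -0.00785711] [-0.36834184 -0.58574257 -2.63974016]
```

```bash
python3 -m inch '[[[-1.5,0,-0.5,0],[-3,0,-1,0],[-4.5,0,-2.5,0],[-5,0,-5,0],[-5,0,-7,0],[-5,0,-7,0],[-5,0,-7,0]]]'
python3 - <<'E'
from h import *
print(shift([391,-331,150]))
c=cam('top'); im=get_image('top'); im2=get_image('side'); cv2.imwrite('top_r.png',im); cv2.imwrite('side_r.png',im2)
hsv=cv2.cvtColor(im,cv2.COLOR_BGR2HSV); print(sensors.read_state()['eef_pos'])
E
```

```text
clock: 36.98
eef_pos: [473.0, -108.0, 147.5]
tool_rot: [3.139, -0.0, 1.317]
force: [-0.8, 1.0, -2.9]
width: 18.0
gripper_force: 59.0
[-23.6480316   -2.3398416   -0.25916373]
[ 471.71811141 -107.56923407  146.09825751]
```

```bash
python3 -m inch '[[[-4,-0.4,0,0],[-8,-0.8,0,0],[-12,-1.2,0,0],[-16,-1.6,0,0],[-20,-2,0,0],[-23.6,-2.3,0,0],[-23.6,-2.3,0,0],[-23.6,-2.3,0,0]]]'
python3 -m inch '[[[0,0,0,7],[0,0,0,14],[0,0,0,21],[0,0,0,28],[0,0,0,35],[0,0,0,42],[0,0,0,49],[0,0,0,56]]]'
python3 -m inch '[[[0,0,0,7],[0,0,0,14],[0,0,0,21],[0,0,0,27],[0,0,0,27],[0,0,0,27]]]'
python3 - <<'E'
from h import *
s=sensors.read_state(); print(shift([391,-331,40]),s['eef_pos'],np.degrees(s['tool_rot']),s['torque'])
E
```

```text
clock: 37.75
eef_pos: [389.2, -332.0, 145.1]
tool_rot: [-3.139, -0.001, 1.313]
force: [0.4, 1.0, -1.3]
width: 18.1
gripper_force: 59.0
clock: 38.42
eef_pos: [391.7, -327.7, 145.9]
tool_rot: [-3.14, 0.0, 0.338]
force: [1.4, -0.6, -3.1]
width: 18.2
gripper_force: 59.0
clock: 38.92
eef_pos: [391.5, -328.2, 146.1]
tool_rot: [-3.14, 0.001, -0.125]
force: [-0.2, 0.5, -3.0]
width: 17.8
gripper_force: 59.0
[-6.28979351e-03  2.99203845e-01  1.06098279e+01] [ 391.54823061 -328.17361118  146.1014238 ] [-1.79935503e+02  7.01548874e-02 -7.13727311e+00] [ 0.0661991   0.17847132 -0.00239753]
```

```bash
python3 -m inch '[[[0,0.3,3,1],[0,0.3,6,1],[0,0.3,8,1],[0,0.3,9,1],[0,0.3,10,1],[0,0.3,11,1],[0,0.3,11,1]]]'
python3 -m inch '[[[0,0,0.6,0],[0,0,1.2,0],[0,0,1.8,0],[0,0,2.3,0],[0,0,2.6,0],[0,0,2.6,0]]]'
python3 -c "
from h import *
s=sensors.read_state(); print(s['eef_pos'],s['torque'],s['force'])"
```

```text
clock: 39.5
eef_pos: [391.3, -332.8, 35.8]
tool_rot: [-3.141, -0.001, -0.147]
force: [-0.2, 1.0, -0.9]
width: 17.9
gripper_force: 59.2
clock: 40.0
eef_pos: [390.6, -332.9, 10.2]
tool_rot: [-3.141, 0.0, -0.148]
force: [-1.5, 0.1, 0.1]
width: 17.9
gripper_force: 59.4
[ 390.58739631 -332.92731992   10.18190204] [ 0.08541041 -0.17078441  0.05166522] [-1.48431959  0.06569852  0.13855661]
```

```bash
python3 -m inch '[[[0,0,0.2,0],[0,0,0.4,0],[0,0,0.4,0]]]'
python3 -m inch '[[[0,0,0.2,0],[0,0,0.3,0],[0,0,0.3,0]]]'
python3 -m inch '[[[0,0,0,0],[0,0,0,0],[0,0,0,0],[0,0,0,0]]]' 4.5
python3 -m inch '[[[0,0,-3,0],[0,0,-7,0],[0,0,-11,0],[-4,0,-13,0],[-4,0,-13,0],[-4,0,-13,0]]]'
python3 - <<'E'
from h import *
im=get_image('top'); im2=get_image('side'); ct=cam('top'); hsv=cv2.cvtColor(im,cv2.COLOR_BGR2HSV)
a=cv2.resize(im[150:270,95:235],(560,480),interpolation=cv2.INTER_CUBIC)[:, :400]
b=cv2.resize(im2[150:350,130:330],(400,400),interpolation=cv2.INTER_CUBIC); b=cv2.copyMakeBorder(b,0,80,0,0,cv2.BORDER_CONSTANT)
cv2.imwrite('pics/fin.png',np.hstack([a,b])); cv2.imwrite('topf.png',im); cv2.imwrite('sidef.png',im2)
E
```

```text
clock: 40.25
eef_pos: [390.7, -333.1, 9.1]
tool_rot: [3.141, -0.0, -0.149]
force: [-4.7, 3.0, 24.7]
width: 18.1
gripper_force: 62.2
clock: 40.5
eef_pos: [390.5, -333.2, 8.4]
tool_rot: [3.139, -0.001, -0.148]
force: [-8.7, 6.4, 51.4]
width: 17.9
gripper_force: 66.8
clock: 40.83
eef_pos: [390.7, -333.2, 3.5]
tool_rot: [-3.141, 0.0, -0.148]
force: [-0.3, -0.6, -0.0]
width: 45.0
gripper_force: 0.0
clock: 41.33
eef_pos: [349.5, -327.8, 134.7]
tool_rot: [3.14, 0.0, -0.15]
force: [0.1, 0.7, -0.2]
width: 45.5
gripper_force: 0.0
```

View pics/fin.png

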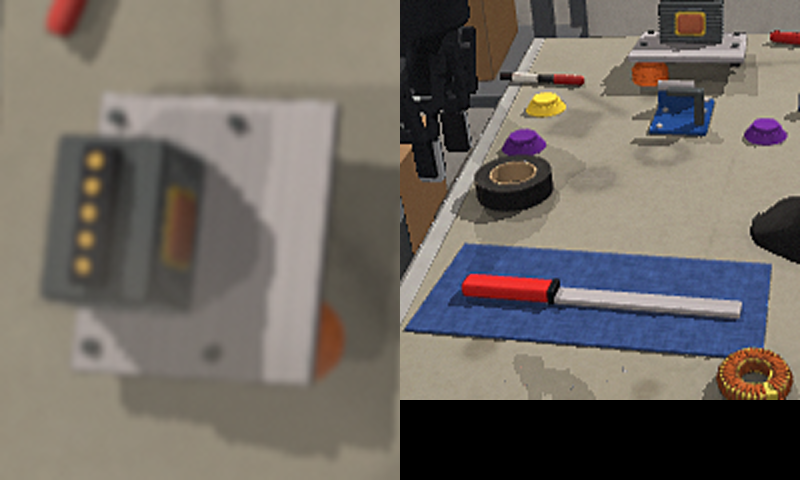

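The picture shows the plate resting on the stack, which shows orange at (330,340) under the edge. The bar lies flat along the mat and the other things are in place. One check of the transformer's position and the bystanders by image difference, before handing in.

Run:
```python
from h import *
c=cam('top'); print(px2w('top',[(178.8,175.5),(172.5,245.8)],47,c).round(1))
d=cv2.absdiff(cv2.imread('topf.png'),cv2.imread('top0raw.png')).max(2)>40
n,l,st,ce=cv2.connectedComponentsWithStats(d.astype(np.uint8))
for i in range(1,n):
    if st[i,4]>25: print(st[i],ce[i].round())
```

```text
[[628.3 144.1  47. ]
 [460.3 157.1  47. ]]
[172 178   9  68 222] [176. 215.]
[291 180  24  22 404] [303. 191.]
[106 184   7  41 113] [109. 203.]
[ 367  186   37  128 1523] [389. 255.]
[193 193   5  29  75] [195. 207.]
[157 199  15  45 224] [165. 222.]
[299 236  22  21 384] [310. 246.]
[240 244  24  22 419] [251. 255.]
[434 261   3  38  62] [435. 278.]
[404 266  20  43 494] [413. 285.]
[469 278  24  31 453] [481. 293.]
[366 292   9   4  32] [370. 294.]
[423 296   7  15  51] [427. 304.]
[ 423  318   52   82 1821] [447. 361.]
[488 318   5  14  41] [490. 324.]
[527 342  33  31 678] [544. 357.]
[422 401  89  19 826] [466. 410.]
```

```bash
python3 -c "
from h import *
print(order.finish_job())"
```

```text
the job is handed in; nothing more can be done
None
```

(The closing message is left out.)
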